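# Set up a spindle on V-blocks for checking

## Robot

A 6-joint arm with a two-finger parallel gripper is mounted at the origin on the work surface. World frame = base frame: x ahead of the robot, y to its left, z up, the work surface at z = 0. Lengths are in m, angles in degrees, forces in N, time in s.
With the tool pointing down it reaches from about 0.4 to 0.825 m from the base axis. Payload 7 kg.
Tool frame: the origin (TCP) lies midway between the tips of the shut fingers; the grasp point (between the pads) lies 19 mm behind it; z points along the fingers, y is the line along which they close (so a half turn about z gives the same grasp; the last joint's range is limited). The gripper opens to 88 mm and grips with 3 to 60 N. Pads are 19 mm wide; open, the fingers measure 130 mm over their backs; the gripper's body (78 mm by 193 mm) begins 47 mm behind the grasp point.
Start: joints at [84.689, 20.546, 0.682, 0, -70.136, -16.507], TCP at [0.251, 0.627, 0.227] pointing down, gripper open.
Joint ranges: [-176.03, 176.03], [-82.01, 121.73], [-58.28, 71.71], [-173.87, 95.51], [-174.79, -0.11], [-173.66, 173.66]. Speed limits (degrees/s): [136.94, 136.94, 172.46, 180, 180, 180].

## Interface

Orientations are given as [roll, pitch, yaw] about the fixed x, y, z axes, in that order (R = Rz(yaw) Ry(pitch) Rx(roll)).
In Python, from plant import ctrl gives the robot as it stands.
- The arm moves only by the tool arm_command, never from a script. Its argument "steps" is a list of rows, each an object with "translation": the shift along the tool's x, y, z in mm, a list of three; "rotation": the turn, a rotation vector about the tool's x, y, z in units of 5 degrees (1.0 is 5 degrees), a list of three; "claw": the finger opening in mm, from 0 to 87.6. In form: [{"translation": [x, y, z], "rotation": [rx, ry, rz], "claw": claw}, ...]. A call has 1 to 5 rows; each row is the pose to reach, as a shift and turn from the pose commanded when the call began, along the tool's axes at that moment; what a row does not reach only later rows make up. A row lasts 1/10 s, in which the tool goes at most 50 mm and 8.59 degrees, less where a joint would pass 70% of its speed; a pose out of reach is approached as far as the arm can. A call with a gripper value outside its range is refused whole. The fingers move at their own pace and stop on an object; the grip force is fixed at half the most. Time passes only in rows, so rows that repeat a pose let the fingers close. It gives the time, the measured TCP pose, the force, the opening and the grip force at its end, in the units of the state.
- ctrl.get_obs(): the state, without advancing time (a new reading comes with each control period).
- ctrl.snapshot(name): name is "side" or "top"; returns (picture, depth): 420x560x3 uint8, red, green, blue; 420x560 float32, m along the optical axis (not along the pixel's ray), 0 where there is no reading.
- ctrl.calibration(name): a dict with "vertical_fov" (degrees; the focal length in pixels is half the picture's height over the tangent of half this angle, whatever the lens; pixels are square), "cx", "cy" (the principal point, pixels), "rvec" (rotation vector, rad) and "tvec" (3), from world to camera coordinates, as OpenCV has them. Camera axes: x right, y down, z forward; pixel columns grow to the right and rows downward; lengths in m; the calibration is good to about 2 mm. A picture is of the moment at which its call begins. calibration takes no time and is no camera call.
- ctrl.close_job(): hands the job in; it is judged then, once.
The state is a dict: "clock": time; "joint_pos": joint angles; "qvel": joint speeds; "tau": joint torques, N m; "tool_pos": TCP position; "orientation": TCP orientation; "force": force on the tool from outside, world axes, zero at the start; "moment": the same for the moment, N m; "opening": finger opening in m; "gripper_force": force on a finger pad.
Only numpy, scipy, OpenCV 4.12 (cv2) and the standard library are available. Lean on these libraries where they do the work, as an engineer would, in place of code of your own. Each camera call takes 0.05 s, during which the arm holds its last target. There are 200 camera calls.

## Task

Set up the spindle for checking on the setting plate: stand the wide-grooved V-block upright with its middle where the scribed centre line meets the cross line nearer the end stop, and the narrow-grooved V-block likewise on the other cross line, both grooves in line with the centre line; stand the screw jack on the centre line midway between the two blocks. Last, lay the spindle level on top of both V-blocks, square body above the jack, its thick journal in the wide groove and so pointing towards the end stop. Set every part down rather than dropping it, let go of all of it, and leave the oil bottle and wrench where they are.

Things in the scene. Friction and masses are not known exactly. Their poses are not given: they have to be found in the camera images.
- plate: Setting plate: fixed pale grey steel plate on the bench, 160 (its x) x 290 (its y) x 20 mm thick, top at z = 20 mm. Origin: centre of its underside, z up. Scribed dark lines on top: a centre line along y (x = 0), and two cross lines parallel to x at y = +52 and -52 mm. The end stop stands on one end (y = +122 or -122 mm; it varies), the magnetic base on the other.
- end_stop: End stop: fixed dark steel piece on one end of the plate, like an upside-down T: foot 60 (x) x 30 (y) x 12 mm high with a 12 mm thick upright across its middle, 45 mm high in all. Origin: centre of its underside, on the plate's top.
- mag_base: Magnetic base, fixed, on the plate's other end: black block 50 (x) x 30 (y) x 48 mm high with a round silver knob and a short steel post on top, 70 mm high in all. Origin: centre of its underside, on the plate's top. Bystander.
- vblock_wide: V-block with the wide groove, loose, bright steel, about 0.45 kg: 30 mm long along its groove (x), 56 mm wide (y), 52 mm high (z, up), standing on the bench. The 90 degree V groove in its top runs right through along x, 36 mm wide at the top, 18 mm deep. Both ends alike; grip its 56 mm wide sides. Origin: centre of its underside.
- vblock_narrow: V-block with the narrow groove, loose, bright steel, about 0.4 kg: 30 mm long along its groove (x), 42 mm wide (y), 53 mm high (z, up), standing on the bench. The 90 degree V groove in its top runs right through along x, 24 mm wide at the top, 12 mm deep. Both ends alike. Origin: centre of its underside.
- jack: Small machinist's screw jack, loose, dark steel, about 0.12 kg, standing upright on the bench: round body 30 mm diameter up to 22 mm, then a thin neck and a 16 mm wide head, 32 mm high in all (fixed height). Origin: centre of its underside, z up.
- spindle: Spindle: loose steel shaft, 0.6 kg, axis = x, mass centre x = -9 mm. Square body 30 x 30 mm, x -20 to +20 mm, flats facing y and z; thick round journal 28 mm wide to x = -75 mm; thin one 18 mm wide to x = +85 mm. Origin: on the axis, mid square body, 15 mm above the bench at first. In the right grooves it lies level, axis 54 mm above the plate's top, 7 mm over the jack.
- oil_bottle: Yellow oil bottle with a red cap, 52 mm diameter, 130 mm high, loose bystander. Origin: centre of its underside.
- wrench: Steel wrench lying on the bench along its x axis, 120 mm long, loose bystander. Origin: about the middle of its underside.
Things that resemble listed ones, but are neither listed nor needed, are in the scene too. Of the things shaped like the spindle, the steel one is meant.

How it is judged (in metres and radians):
At the end, for the whole second after the job is handed in: V-blocks and jack upright within 12 mm (along, across) of their crossings or the plate centre, grooves within 0.17 rad of the centre line; spindle on both blocks, thick end to the stop, level within 0.05 rad, height within 4 mm, centred within 15 mm along, 14 across; all released, at rest (((y of end_stop in the frame of plate above 0 m and y of vblock_wide in the frame of plate between 0.04 and 0.064 m and y of vblock_narrow in the frame of plate between -0.064 and -0.04 m) or (y of end_stop in the frame of plate below 0 m and y of vblock_wide in the frame of plate between -0.064 and -0.04 m and y of vblock_narrow in the frame of plate between 0.04 and 0.064 m)) and x of vblock_wide in the frame of plate between -0.012 and 0.012 m and z of vblock_wide in the frame of plate between 0.016 and 0.024 m and angle between each of vblock_wide, vblock_narrow, jack's own z axis and vertical below 0.06 rad and angle between the x axis of each of vblock_wide, vblock_narrow, spindle and the y axis of plate, either way round below 0.17 rad and x of vblock_narrow in the frame of plate between -0.012 and 0.012 m and z of vblock_narrow in the frame of plate between 0.016 and 0.024 m and y of jack in the frame of plate between -0.012 and 0.012 m and x of jack in the frame of plate between -0.012 and 0.012 m and z of jack in the frame of plate between 0.016 and 0.024 m and y of spindle in the frame of plate between -0.015 and 0.015 m and x of spindle in the frame of plate between -0.014 and 0.014 m and z of spindle in the frame of plate between 0.0698 and 0.0778 m and angle between spindle's own x axis and vertical between 1.5208 and 1.6208 rad and x of end_stop in the frame of spindle below -0.05 m and linear speed of each of vblock_wide, vblock_narrow, jack, spindle below 0.02 m/s and angular speed of each of vblock_wide, vblock_narrow, jack, spindle below 0.2 rad/s and contact force between the fingers and vblock_wide below 0.1 N and contact force between the fingers and vblock_narrow below 0.1 N and contact force between the fingers and jack below 0.1 N and contact force between the fingers and spindle below 0.1 N and contact force between spindle and vblock_wide above 0.3 N and contact force between spindle and vblock_narrow above 0.3 N); the robot touches nothing.
It fails at once if the oil bottle is knocked or moved more than 30 mm (distance of oil_bottle from where it was at the start of the episode above 0.03 m).
It fails at once if the wrench is knocked or moved more than 30 mm (distance of wrench from where it was at the start of the episode above 0.03 m).
It fails at once if a part is dropped (moves at more than 0.5 m/s while the fingers do not touch it) ((linear speed of vblock_wide above 0.5 m/s and contact force between the fingers and vblock_wide below 0.05 N) or (linear speed of vblock_narrow above 0.5 m/s and contact force between the fingers and vblock_narrow below 0.05 N) or (linear speed of jack above 0.5 m/s and contact force between the fingers and jack below 0.05 N) or (linear speed of spindle above 0.5 m/s and contact force between the fingers and spindle below 0.05 N)).
It also fails if it takes over 141 s, if anything falls off the work surface, if the arm or the gripper's body presses on something with over 40 N, if the wrist force passes 120 N, or if a joint passes its speed limit or range.

## Working session

There is one attempt and no reset: what is moved stays moved. The work goes in short steps, Python scripts to look and compute and a tool call to move; the robot and the scene stay as the last step left them, time stands still between calls to the robot, and variables do not carry over. Pictures are saved under pics/ and viewed, at most 14 in all, crops included, and the job is handed in when it is done.

Besides the shell and the picture viewer there is one more tool, called after "Call:" by a JSON object that holds its "fn" and its "kwargs". arm_command: Moves the arm, as the interface text tells. Its arguments: {"type":"object","properties":{"steps":{"type":"array"}},"required":["steps"]}

```bash
mkdir -p pics; ls
cat > h.py <<'E'
import numpy as np, cv2
from plant import ctrl
def cam(n):
    c=ctrl.calibration(n); f=210/np.tan(np.radians(c['vertical_fov'])/2)
    return f,c['cx'],c['cy'],cv2.Rodrigues(np.array(c['rvec'],float))[0],np.array(c['tvec'],float).ravel(),c
def snap(n):
    p,d=ctrl.snapshot(n); f,cx,cy,R,t,c=cam(n)
    v,u=np.mgrid[0:420,0:560]
    P=np.stack([(u-cx)/f*d,(v-cy)/f*d,d],-1)
    W=(P-t)@R
    W[d==0]=np.nan
    return p,d,W
def save(p,n): cv2.imwrite('pics/'+n,p[...,::-1])
E
python3 - <<'E'
from h import *
for n in('top','side'):
    p,d,W=snap(n); save(p,n+'1.png'); np.savez('/tmp/'+n,p=p,d=d,W=W)
    print(ctrl.calibration(n), -cam(n)[3].T@cam(n)[4],(d==0).mean())
print(ctrl.get_obs())
E
```

```text
pics
{'vertical_fov': 53.23413122097449, 'cx': 281.6172205336601, 'cy': 209.06231393061267, 'rvec': array([ 2.14519793, -2.11418303,  0.19841796]), 'tvec': array([-0.09275394,  0.54983602,  1.15061457])} [ 0.33608483 -0.07941058  1.23108805] 0.003792517006802721
{'vertical_fov': 54.423262435169484, 'cx': 279.0189620251067, 'cy': 208.10673750195858, 'rvec': array([ 0.88698664, -2.30336511,  1.34101986]), 'tvec': array([0.36207938, 0.24862679, 0.72559408])} [-0.04852971  0.62633558  0.56987027] 0.004111394557823129
{'clock': 0.1, 'joint_pos': array([ 8.46900872e+01,  2.05892203e+01,  6.39039848e-01, -1.53500814e-02,
       -7.01373937e+01, -1.65069837e+01]), 'qvel': array([ 0.04471408, -0.1203083 ,  0.10179502,  0.02836455,  0.03458438,
       -0.00797611]), 'tau': array([-4.99848138e-04, -5.84165275e+01,  2.93749988e+01,  7.01554075e+00,
        1.01995678e-02, -4.62542789e-05]), 'tool_pos': array([0.25073378, 0.62622956, 0.2257027 ]), 'orientation': array([ 1.79911935e+02, -1.10485733e-02, -2.18221145e+01]), 'force': array([ 0.82621905, -0.54449806,  0.46589928]), 'moment': array([-0.03022747, -0.00710194, -0.08292738]), 'gripper_force': 0.0, 'opening': 0.08777231430959427}
```

View pics/top1.png

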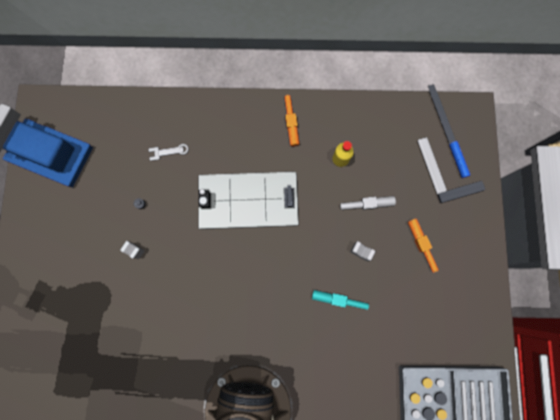

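View pics/side1.png

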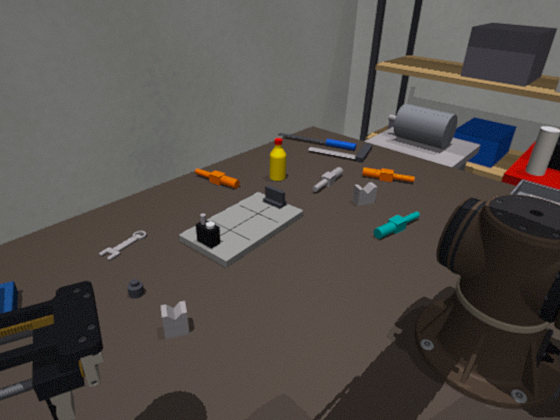

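```bash
cat > m.py <<'E'
from h import *
def clouds():
    out={}
    for n in('top','side'):
        z=np.load('/tmp/%s.npz'%n); W=z['W'].reshape(-1,3); C=z['p'].reshape(-1,3)
        out[n]=(W,C)
    return out
def rect(P):
    (c,s,a)=cv2.minAreaRect((P[:,:2]*1000).astype(np.float32)); return np.round(c,1),np.round(s,1),round(a,1)
if __name__=='__main__':
    c=clouds()
    z=np.load('/tmp/top.npz');W=z['W']
    for nm,(u,v,r) in dict(plate=(248,200,65),vbL=(130,249,14),vbR=(364,251,16),spin=(369,203,34),jack=(140,204,9),bottle=(344,153,16),wrench=(168,152,24),mag=(204,199,10),stop=(289,197,14),cyan=(340,300,30),oran=(424,245,30),oran2=(291,120,28)).items():
        ctr=np.nanmedian(W[v-2:v+3,u-2:u+3].reshape(-1,3),0)
        print(nm,np.round(ctr,3))
        for n in c:
            P=c[n][0]; R=r*0.003
            k=np.linalg.norm(P[:,:2]-ctr[:2],axis=1)<R
            Q=P[k]; lo=Q[Q[:,2]<0.007]
            if nm in('mag','stop'): Q=Q[Q[:,2]>0.027]
            else: Q=Q[Q[:,2]>0.010]
            if len(Q)<5: print(' ',n,'few',len(Q)); continue
            print(' ',n,len(Q),'tbl %.4f'%np.median(lo[:,2]) if len(lo) else '', 'z',np.round(np.percentile(Q[:,2],[5,50,90,98]),4),'rect',*rect(Q),'mean',np.round(Q.mean(0),4))
E
python3 m.py
```

```text
plate [0.582 0.015 0.019]
  top 5230 tbl 0.0000 z [0.0161 0.0203 0.0253 0.0689] rect [582.8  15.7] [161.7 288.1] 2.8 mean [0.5805 0.0163 0.0233]
  side 4590 tbl 0.0003 z [0.0154 0.0205 0.0521 0.0722] rect [583.1  17.5] [161.8 291.4] 2.9 mean [0.5707 0.034  0.0261]
vbL [0.431 0.342 0.044]
  top 233 tbl 0.0002 z [0.018  0.0479 0.0547 0.0572] rect [428.3 340.4] [43.9 30.2] 59.0 mean [0.4276 0.3372 0.0445]
  side 710 tbl 0.0003 z [0.0135 0.043  0.0532 0.0542] rect [429.4 341.5] [42.  32.6] 59.3 mean [0.4229 0.3455 0.0385]
vbR [ 0.436 -0.321  0.039]
  top 265 tbl 0.0002 z [0.0198 0.0458 0.0529 0.0554] rect [ 434.  -316.5] [57.1 30.7] 62.5 mean [ 0.4331 -0.3147  0.0428]
  side 366 tbl 0.0003 z [0.0121 0.0357 0.0511 0.0531] rect [ 435.6 -316.4] [61.4 36.2] 61.7 mean [ 0.4308 -0.3092  0.034 ]
spin [ 0.576 -0.34   0.03 ]
  top 462 tbl -0.0001 z [0.017  0.0263 0.0314 0.034 ] rect [ 576.8 -336.7] [ 30.4 159.9] 7.6 mean [ 0.5768 -0.3434  0.0255]
  side 286 tbl 0.0003 z [0.0123 0.0237 0.0304 0.0315] rect [ 576.9 -337. ] [ 31.8 165.6] 9.5 mean [ 0.5729 -0.3351  0.0231]
jack [0.564 0.329 0.025]
  t
[... 1301 characters left out ...]
.2975 -0.2457  0.0259]
  side 474 tbl 0.0001 z [0.0125 0.0241 0.0305 0.0317] rect [ 296.7 -251.8] [162.5  31.9] 79.2 mean [ 0.2956 -0.2338  0.0235]
oran [ 0.456 -0.496  0.03 ]
  top 505 tbl -0.0000 z [0.0158 0.026  0.0313 0.0327] rect [ 456.  -497.8] [159.5  31.9] 23.0 mean [ 0.4617 -0.4926  0.0251]
  side 366 tbl 0.0002 z [0.0115 0.0216 0.0298 0.0314] rect [ 456. -497.] [158.8  34.1] 22.9 mean [ 0.4585 -0.4884  0.0216]
oran2 [ 0.83  -0.109  0.029]
  top 410 tbl -0.0001 z [0.0174 0.0263 0.0316 0.034 ] rect [ 833.3 -108.6] [160.3  30. ] 8.3 mean [ 0.8217 -0.1097  0.0256]
  side 354 tbl 0.0004 z [0.0114 0.0226 0.03   0.0315] rect [ 832.1 -108.7] [158.4  35.9] 4.5 mean [ 0.8186 -0.1046  0.022 ]
```

```bash
cat > plan.py <<'E'
from h import *
def go(x,y,z,yaw,cur=None):
    """tool shift (mm) and rz (5deg units) from the present or given pose (mm,deg)"""
    o=ctrl.get_obs()
    if cur is None: cur=[*(o['tool_pos']*1000),o['orientation'][2]]
    a=np.radians(cur[3]); d=np.array([x,y,z])-cur[:3]
    c,s=np.cos(a),np.sin(a); dy=(yaw-cur[3]+180)%360-180
    print('from',np.round(cur,1),'shift',np.round([c*d[0]+s*d[1],s*d[0]-c*d[1],-d[2]],1),'rz %.2f'%(-dy/5))
E
python3 - <<'E'
from m import *; from plan import go
c=clouds()
for n in c:
    P=c[n][0]; k=(np.abs(P[:,0]-.577)<.04)&(np.abs(P[:,1]+.34)<.11)&(P[:,2]>.012); Q=P[k]
    T=Q[Q[:,2]>.02]; v=np.linalg.svd(T[:,:2]-T[:,:2].mean(0))[2][0] ; v*=np.sign(v[1])
    print(n,'axis ang',np.degrees(np.arctan2(v[1],v[0])))
    s=(T[:,:2]-[.5768,-.337])@v; w=(T[:,:2]-[.5768,-.337])@[v[1],-v[0]]
    for b in np.arange(-.09,.09,.01):
        m=(s>=b)&(s<b+.01)
        if m.sum()>3: print(' %.3f zmax %.4f w %.4f %.4f'%(b,np.percentile(T[m,2],90),w[m].min(),w[m].max()))
    # plate scribed lines: dark points on plate top
    P,C=c[n]; k=(np.abs(P[:,2]-.02)<.004)&(np.hypot(P[:,0]-.583,P[:,1]-.0166)<.085); g=C.astype(int).sum(1)
    Q=P[k]; G=g[k]; th=np.radians(2.8); X=(Q[:,:2]-[.5828,.0166])@np.array([[np.cos(th),-np.sin(th)],[np.sin(th),np.cos(th)]])
    def dip(t,sel,r):
        b=np.round(t[sel]/.002).astype(int); 
        best=sorted((G[sel][b==i].mean(),i*2) for i in range(int(r[0]/2),int(r[1]/2)+1) if (b==i).sum()>5)[:3]; return best
    print('cx',dip(X[:,0],np.abs(X[:,1])<.04,(-20,20)),'y+',dip(X[:,1],np.abs(X[:,0])>.01,(36,68)),'y-',dip(X[:,1],np.abs(X[:,0])>.01,(-68,-36)))
go(429,341,150,-31)
E
```

```text
top axis ang 97.02859263777371
 -0.080 zmax 0.0314 w -0.0125 0.0117
 -0.070 zmax 0.0289 w -0.0119 0.0133
 -0.060 zmax 0.0293 w -0.0115 0.0108
 -0.050 zmax 0.0312 w -0.0124 0.0121
 -0.040 zmax 0.0305 w -0.0118 0.0129
 -0.030 zmax 0.0316 w -0.0145 0.0154
 -0.020 zmax 0.0340 w -0.0142 0.0136
 -0.010 zmax 0.0339 w -0.0150 0.0148
 -0.000 zmax 0.0324 w -0.0152 0.0152
 0.010 zmax 0.0328 w -0.0150 0.0146
 0.020 zmax 0.0269 w -0.0079 0.0069
 0.030 zmax 0.0261 w -0.0070 0.0079
 0.040 zmax 0.0247 w -0.0052 0.0065
 0.050 zmax 0.0257 w -0.0081 0.0072
 0.060 zmax 0.0271 w -0.0074 0.0050
 0.070 zmax 0.0248 w -0.0062 0.0068
cx [(np.float64(540.9333333333333), 2), (np.float64(555.6111111111111), 0), (np.float64(570.4705882352941), 4)] y+ [(np.float64(547.55), 52), (np.float64(547.6315789473684), 50), (np.float64(582.9090909090909), 54)] y- [(np.float64(531.7777777777778), -52), (np.float64(551.2592592592592), -54), (np.float64(561.72), -50)]
side axis ang 95.87986310039791
 -0.080 zmax 0.0296 w -0.0098 0.0094
 -0.070 zmax 0.0278 w -0.0105 0.0105
 -0.060 zmax 0.0293 w -0.0098 0.0098
 -0.050 zmax 0.0287 w -0.0097 0.0129
 -0.040 zmax 0.0293 w -0.0102 0.0090
 -0.030 zmax 0.0305 w -0.0124 0.0175
 -0.020 zmax 0.0316 w -0.0148 0.0154
 -0.010 zmax 0.0308 w -0.0135 0.0156
 -0.000 zmax 0.0317 w -0.0140 0.0150
 0.010 zmax 0.0306 w -0.0141 0.0141
 0.020 zmax 0.0237 w -0.0083 0.0036
 0.030 zmax 0.0247 w -0.0062 0.0073
 0.040 zmax 0.0250 w -0.0070 0.0047
 0.050 zmax 0.0244 w -0.0059 0.0033
 0.060 zmax 0.0257 w -0.0072 0.0029
 0.070 zmax 0.0243 w -0.0065 0.0064
cx [(np.float64(344.8), 4), (np.float64(369.7), 6), (np.float64(399.4375), 2)] y+ [(np.float64(368.125), 52), (np.float64(391.04347826086956), 50), (np.float64(403.7142857142857), 54)] y- [(np.float64(354.25), -54), (np.float64(368.6363636363636), -52), (np.float64(400.59090909090907), -50)]
from [250.7 626.2 225.7 -21.8] shift [271.5 198.5  75.7] rz 1.84
```

Call:
{"fn": "arm_command", "kwargs": {"steps": [{"translation": [40,30,0],"rotation": [0,0,0],"claw": 87.5},{"translation": [80,60,0],"rotation": [0,0,0],"claw": 87.5},{"translation": [120,90,0],"rotation": [0,0,0],"claw": 87.5},{"translation": [160,120,0],"rotation": [0,0,0],"claw": 87.5},{"translation": [200,150,0],"rotation": [0,0,0],"claw": 87.5}]}}

```text
clock: 0.6
tool_pos: [0.3813, 0.4111, 0.2263]
orientation: [180.0, 0.0, -21.8]
force: [1.6, 0.4, 0.5]
opening: 0.0879
gripper_force: 0.0
```

Call:
{"fn": "arm_command", "kwargs": {"steps": [{"translation": [35,24,37],"rotation": [0,0,0.9],"claw": 87.5},{"translation": [71,48.5,76],"rotation": [0,0,1.84],"claw": 87.5},{"translation": [71,48.5,76],"rotation": [0,0,1.84],"claw": 87.5},{"translation": [71,48.5,76],"rotation": [0,0,1.84],"claw": 87.5}]}}

```text
clock: 1.0
tool_pos: [0.4287, 0.3392, 0.1487]
orientation: [179.8, 0.0, -31.1]
force: [-0.3, 0.6, 0.7]
opening: 0.0875
gripper_force: 0.0
```

Run:
```python
from plan import *
go(429,341,25,-31)
```

```text
from [428.7 339.2 148.7 -31.1] shift [ -0.6  -1.7 123.7] rz -0.03
```

Call:
{"fn": "arm_command", "kwargs": {"steps": [{"translation": [-0.5,-1.5,40],"rotation": [0,0,0],"claw": 87.5},{"translation": [-0.5,-1.5,80],"rotation": [0,0,0],"claw": 87.5},{"translation": [-0.5,-1.5,110],"rotation": [0,0,0],"claw": 87.5},{"translation": [-0.5,-1.5,123],"rotation": [0,0,0],"claw": 87.5},{"translation": [-0.5,-1.5,123],"rotation": [0,0,0],"claw": 87.5}]}}

```text
clock: 1.5
tool_pos: [0.4285, 0.3435, 0.0266]
orientation: [179.9, -0.0, -30.9]
force: [-1.0, 0.6, 0.2]
opening: 0.0873
gripper_force: 0.0
```

Call:
{"fn": "arm_command", "kwargs": {"steps": [{"translation": [0,0,0],"rotation": [0,0,0],"claw": 25},{"translation": [0,0,0],"rotation": [0,0,0],"claw": 25},{"translation": [0,0,0],"rotation": [0,0,0],"claw": 25},{"translation": [0,0,0],"rotation": [0,0,0],"claw": 25},{"translation": [0,0,0],"rotation": [0,0,0],"claw": 25}]}}

```text
clock: 2.0
tool_pos: [0.4292, 0.3434, 0.0282]
orientation: [-179.9, -0.0, -31.0]
force: [0.3, 0.5, 0.0]
opening: 0.0528
gripper_force: 0.0
```

Call:
{"fn": "arm_command", "kwargs": {"steps": [{"translation": [0,0,0],"rotation": [0,0,0],"claw": 25},{"translation": [0,0,0],"rotation": [0,0,0],"claw": 25},{"translation": [0,0,0],"rotation": [0,0,0],"claw": 25}]}}

```text
clock: 2.3
tool_pos: [0.4287, 0.3425, 0.0277]
orientation: [179.9, 0.0, -31.0]
force: [-3.5, -2.2, 4.8]
opening: 0.0414
gripper_force: 30.0
```

Call:
{"fn": "arm_command", "kwargs": {"steps": [{"translation": [0,0,-10],"rotation": [0,0,0],"claw": 25},{"translation": [0,0,-35],"rotation": [0,0,0],"claw": 25},{"translation": [0,0,-65],"rotation": [0,0,0],"claw": 25},{"translation": [0,0,-95],"rotation": [0,0,0],"claw": 25},{"translation": [0,0,-122],"rotation": [0,0,0],"claw": 25}]}}

```text
clock: 2.8
tool_pos: [0.4289, 0.3432, 0.1511]
orientation: [-180.0, 0.0, -31.0]
force: [0.6, 1.0, -4.0]
opening: 0.0417
gripper_force: 30.0
```

Run:
```python
from plan import *
go(582.5,68.2,150,-87.2)
```

```text
from [428.9 343.2 151.1 -31. ] shift [273.3 156.5   1.1] rz 11.23
```

Call:
{"fn": "arm_command", "kwargs": {"steps": [{"translation": [20,12,0],"rotation": [0,0,0.8],"claw": 25},{"translation": [50,29,0],"rotation": [0,0,2],"claw": 25},{"translation": [85,49,0],"rotation": [0,0,3.5],"claw": 25},{"translation": [120,69,0],"rotation": [0,0,5],"claw": 25},{"translation": [150,86,0],"rotation": [0,0,6.2],"claw": 25}]}}

```text
clock: 3.3
tool_pos: [0.5136, 0.1905, 0.1497]
orientation: [180.0, 0.0, -62.3]
force: [-0.3, 0.7, -4.9]
opening: 0.0419
gripper_force: 30.0
```

Run:
```python
from plan import *
c=np.radians(-31); t=150,86
# commanded pose now: from last measured settled pose
x=428.9+np.cos(c)*t[0]+np.sin(c)*t[1]; y=343.2+np.sin(c)*t[0]-np.cos(c)*t[1]
go(582.5,68.2,150,-87.2,[x,y,150,-62]); go(582.5,68.2,150,-87.2)
```

```text
from [513.2 192.2 150.  -62. ] shift [142.1  -3.   -0. ] rz 5.04
from [513.6 190.5 149.7 -62.3] shift [140.4  -4.2  -0.3] rz 4.97
```

Call:
{"fn": "arm_command", "kwargs": {"steps": [{"translation": [35,-1,0],"rotation": [0,0,1.2],"claw": 25},{"translation": [75,-2,0],"rotation": [0,0,2.6],"claw": 25},{"translation": [112,-3,0],"rotation": [0,0,3.9],"claw": 25},{"translation": [141,-4,0],"rotation": [0,0,5],"claw": 25},{"translation": [141,-4,0],"rotation": [0,0,5],"claw": 25}]}}

```text
clock: 3.8
tool_pos: [0.5839, 0.0666, 0.1492]
orientation: [180.0, -0.0, -87.4]
force: [-0.6, -0.2, -4.4]
opening: 0.0416
gripper_force: 30.0
```

Run:
```python
from plan import *
go(582.5,68.2,48.5,-87.2)
```

```text
from [583.9  66.6 149.2 -87.4] shift [ -1.6   1.3 100.7] rz -0.04
```

Call:
{"fn": "arm_command", "kwargs": {"steps": [{"translation": [-1.5,1,30],"rotation": [0,0,0],"claw": 25},{"translation": [-1.5,1,60],"rotation": [0,0,0],"claw": 25},{"translation": [-1.5,1,85],"rotation": [0,0,0],"claw": 25},{"translation": [-1.5,1,97],"rotation": [0,0,0],"claw": 25},{"translation": [-1.5,1,97],"rotation": [0,0,0],"claw": 25}]}}

```text
clock: 4.3
tool_pos: [0.5806, 0.0708, 0.051]
orientation: [179.8, -0.1, -87.0]
force: [-0.1, 0.5, -3.8]
opening: 0.0417
gripper_force: 30.0
```

Call:
{"fn": "arm_command", "kwargs": {"steps": [{"translation": [0,0,1],"rotation": [0,0,0],"claw": 25},{"translation": [0,0,2],"rotation": [0,0,0],"claw": 25},{"translation": [0,0,3],"rotation": [0,0,0],"claw": 25},{"translation": [0,0,3],"rotation": [0,0,0],"claw": 25}]}}

```text
clock: 4.7
tool_pos: [0.5822, 0.0712, 0.0503]
orientation: [-179.9, 0.0, -87.0]
force: [-0.3, -0.1, -4.2]
opening: 0.0419
gripper_force: 30.0
```

Call:
{"fn": "arm_command", "kwargs": {"steps": [{"translation": [2.5,0,1],"rotation": [0,0,0],"claw": 25},{"translation": [2.5,0,2],"rotation": [0,0,0],"claw": 25},{"translation": [2.5,0,2],"rotation": [0,0,0],"claw": 25}]}}

```text
clock: 5.0
tool_pos: [0.5821, 0.0683, 0.0477]
orientation: [-180.0, -0.0, -87.0]
force: [0.2, 0.2, -2.2]
opening: 0.0422
gripper_force: 30.0
```

Call:
{"fn": "arm_command", "kwargs": {"steps": [{"translation": [0,0,0.5],"rotation": [0,0,0],"claw": 25},{"translation": [0,0,0.5],"rotation": [0,0,0],"claw": 25}]}}

```text
clock: 5.2
tool_pos: [0.5821, 0.0683, 0.0477]
orientation: [-180.0, -0.0, -87.0]
force: [-2.1, -1.9, 4.0]
opening: 0.0416
gripper_force: 30.0
```

Call:
{"fn": "arm_command", "kwargs": {"steps": [{"translation": [0,0,0],"rotation": [0,0,0],"claw": 60},{"translation": [0,0,0],"rotation": [0,0,0],"claw": 70},{"translation": [0,0,0],"rotation": [0,0,0],"claw": 75},{"translation": [0,0,0],"rotation": [0,0,0],"claw": 75}]}}

```text
clock: 5.6
tool_pos: [0.5822, 0.0686, 0.047]
orientation: [-180.0, 0.0, -87.0]
force: [-0.8, 0.1, 0.1]
opening: 0.0683
gripper_force: 0.0
```

Call:
{"fn": "arm_command", "kwargs": {"steps": [{"translation": [0,0,-15],"rotation": [0,0,0],"claw": 75},{"translation": [0,0,-50],"rotation": [0,0,0],"claw": 87.5},{"translation": [0,0,-100],"rotation": [0,0,0],"claw": 87.5},{"translation": [0,0,-130],"rotation": [0,0,0],"claw": 87.5},{"translation": [0,0,-130],"rotation": [0,0,0],"claw": 87.5}]}}

```text
clock: 6.1
tool_pos: [0.5848, 0.0693, 0.1826]
orientation: [-179.5, 0.1, -87.0]
force: [0.4, 0.6, -0.7]
opening: 0.0872
gripper_force: 0.0
```

Run:
```python
from plan import *
go(434.7,-316.5,150,-28,[582,68.3,178,-87]); go(434.7,-316.5,150,-28)
```

```text
from [582.   68.3 178.  -87. ] shift [376.6 167.2  28. ] rz -11.80
from [584.8  69.3 182.6 -87. ] shift [377.3 170.3  32.6] rz -11.79
```

Call:
{"fn": "arm_command", "kwargs": {"steps": [{"translation": [40,18,0],"rotation": [0,0,-1.2],"claw": 87.5},{"translation": [80,36,0],"rotation": [0,0,-2.4],"claw": 87.5},{"translation": [120,54,0],"rotation": [0,0,-3.6],"claw": 87.5},{"translation": [160,72,0],"rotation": [0,0,-4.8],"claw": 87.5},{"translation": [200,90,0],"rotation": [0,0,-6],"claw": 87.5}]}}

```text
clock: 6.6
tool_pos: [0.5015, -0.1372, 0.1767]
orientation: [180.0, 0.0, -56.7]
force: [1.6, -0.3, -0.3]
opening: 0.0875
gripper_force: 0.0
```

Call:
{"fn": "arm_command", "kwargs": {"steps": [{"translation": [0,0,0],"rotation": [0,0,0],"claw": 87.5}]}}

```text
clock: 6.7
tool_pos: [0.5001, -0.1393, 0.1767]
orientation: [179.9, 0.0, -57.0]
force: [0.5, 0.1, 0.0]
opening: 0.0875
gripper_force: 0.0
```

Run:
```python
from plan import *
go(434.7,-316.5,150,-28)
```

```text
from [ 500.1 -139.3  176.7  -57. ] shift [113.  151.4  26.7] rz -5.80
```

Call:
{"fn": "arm_command", "kwargs": {"steps": [{"translation": [28,38,7],"rotation": [0,0,-1.5],"claw": 87.5},{"translation": [56,75,14],"rotation": [0,0,-3],"claw": 87.5},{"translation": [85,113,20],"rotation": [0,0,-4.5],"claw": 87.5},{"translation": [113,151.5,27],"rotation": [0,0,-5.8],"claw": 87.5},{"translation": [113,151.5,27],"rotation": [0,0,-5.8],"claw": 87.5}]}}

```text
clock: 7.2
tool_pos: [0.4341, -0.3166, 0.1484]
orientation: [180.0, 0.2, -28.0]
force: [0.2, 0.6, -0.3]
opening: 0.0876
gripper_force: 0.0
```

Call:
{"fn": "arm_command", "kwargs": {"steps": [{"translation": [0,0,0],"rotation": [0,0,0],"claw": 87.5},{"translation": [0,0,0],"rotation": [0,0,0],"claw": 87.5}]}}

```text
clock: 7.4
tool_pos: [0.4373, -0.3127, 0.1499]
orientation: [-180.0, 0.0, -28.1]
force: [-1.1, -0.2, -0.1]
opening: 0.0874
gripper_force: 0.0
```

Run:
```python
from plan import *
go(434.7,-316.5,27,-28)
```

```text
from [ 437.3 -312.7  149.9  -28.1] shift [ -0.5   4.6 122.9] rz -0.02
```

Call:
{"fn": "arm_command", "kwargs": {"steps": [{"translation": [-0.5,4,40],"rotation": [0,0,0],"claw": 87.5},{"translation": [-0.5,4,80],"rotation": [0,0,0],"claw": 87.5},{"translation": [-0.5,4,110],"rotation": [0,0,0],"claw": 87.5},{"translation": [-0.5,4,123],"rotation": [0,0,0],"claw": 87.5},{"translation": [-0.5,4,123],"rotation": [0,0,0],"claw": 87.5}]}}

```text
clock: 7.9
tool_pos: [0.4341, -0.3147, 0.0252]
orientation: [180.0, 0.2, -27.9]
force: [-0.3, -0.0, -1.1]
opening: 0.0872
gripper_force: 0.0
```

Call:
{"fn": "arm_command", "kwargs": {"steps": [{"translation": [0,0,0],"rotation": [0,0,0],"claw": 87.5},{"translation": [0,0,0],"rotation": [0,0,0],"claw": 40},{"translation": [0,0,0],"rotation": [0,0,0],"claw": 40},{"translation": [0,0,0],"rotation": [0,0,0],"claw": 40},{"translation": [0,0,0],"rotation": [0,0,0],"claw": 40}]}}

```text
clock: 8.4
tool_pos: [0.4349, -0.3166, 0.0276]
orientation: [-180.0, -0.1, -28.0]
force: [-0.6, -0.0, -0.3]
opening: 0.0609
gripper_force: 0.0
```

Call:
{"fn": "arm_command", "kwargs": {"steps": [{"translation": [0,0,0],"rotation": [0,0,0],"claw": 40},{"translation": [0,0,0],"rotation": [0,0,0],"claw": 40},{"translation": [0,0,0],"rotation": [0,0,0],"claw": 40}]}}

```text
clock: 8.7
tool_pos: [0.4348, -0.3166, 0.0274]
orientation: [180.0, -0.0, -28.0]
force: [-1.7, 1.8, 5.7]
opening: 0.0555
gripper_force: 30.0
```

Call:
{"fn": "arm_command", "kwargs": {"steps": [{"translation": [0,0,-10],"rotation": [0,0,0],"claw": 40},{"translation": [0,0,-35],"rotation": [0,0,0],"claw": 40},{"translation": [0,0,-65],"rotation": [0,0,0],"claw": 40},{"translation": [0,0,-95],"rotation": [0,0,0],"claw": 40},{"translation": [0,0,-122],"rotation": [0,0,0],"claw": 40}]}}

```text
clock: 9.2
tool_pos: [0.4341, -0.3163, 0.1504]
orientation: [-180.0, 0.0, -28.0]
force: [0.4, -0.6, -3.9]
opening: 0.0559
gripper_force: 30.0
```

Run:
```python
from plan import *
go(587.5,-35.6,150,-87.2,[434.8,-316.6,149.5,-28])
```

```text
from [ 434.8 -316.6  149.5  -28. ] shift [   2.9 -319.8   -0.5] rz 11.84
```

Call:
{"fn": "arm_command", "kwargs": {"steps": [{"translation": [0,-22,0],"rotation": [0,0,0.8],"claw": 40},{"translation": [0,-57,0],"rotation": [0,0,2.1],"claw": 40},{"translation": [1,-95,0],"rotation": [0,0,3.5],"claw": 40},{"translation": [1,-133,0],"rotation": [0,0,4.9],"claw": 40},{"translation": [1.5,-168,0],"rotation": [0,0,6.2],"claw": 40}]}}

```text
clock: 9.7
tool_pos: [0.5147, -0.1674, 0.149]
orientation: [180.0, 0.0, -59.3]
force: [0.8, -0.8, -3.8]
opening: 0.0561
gripper_force: 30.0
```

Run:
```python
from plan import *
c=np.radians(-28); t=1.5,-168
x=434.8+np.cos(c)*t[0]+np.sin(c)*t[1]; y=-316.6+np.sin(c)*t[0]-np.cos(c)*t[1]
go(587.5,-35.6,150,-87.2,[x,y,150,-59]); go(587.5,-35.6,150,-87.2)
```

```text
from [ 515. -169.  150.  -59.] shift [ -77.  -130.8   -0. ] rz 5.64
from [ 514.7 -167.4  149.   -59.3] shift [ -76.2 -129.8   -1. ] rz 5.57
```

Call:
{"fn": "arm_command", "kwargs": {"steps": [{"translation": [-20,-34,0],"rotation": [0,0,1.4],"claw": 40},{"translation": [-41,-70,0],"rotation": [0,0,3],"claw": 40},{"translation": [-61,-103,0],"rotation": [0,0,4.4],"claw": 40},{"translation": [-77,-130.5,0],"rotation": [0,0,5.6],"claw": 40},{"translation": [-77,-130.5,0],"rotation": [0,0,5.6],"claw": 40}]}}

```text
clock: 10.2
tool_pos: [0.5885, -0.0325, 0.1486]
orientation: [180.0, 0.0, -87.1]
force: [-0.7, 0.1, -3.9]
opening: 0.0558
gripper_force: 30.0
```

Call:
{"fn": "arm_command", "kwargs": {"steps": [{"translation": [0,0,40],"rotation": [0,0,0],"claw": 40},{"translation": [0,0,80],"rotation": [0,0,0],"claw": 40},{"translation": [0,0,90],"rotation": [0,0,0],"claw": 40},{"translation": [0,0,90],"rotation": [0,0,0],"claw": 40},{"translation": [0,0,90],"rotation": [0,0,0],"claw": 40}]}}

```text
clock: 10.7
tool_pos: [0.5882, -0.0358, 0.0606]
orientation: [-179.9, -0.0, -87.0]
force: [0.4, 0.7, -3.5]
opening: 0.0557
gripper_force: 30.0
```

Run:
```python
from plan import *
go(587.5,-35.6,47.5,-87.2)
```

```text
from [588.2 -35.8  60.6 -87. ] shift [-0.3  0.7 13.1] rz 0.04
```

Call:
{"fn": "arm_command", "kwargs": {"steps": [{"translation": [0,0,6],"rotation": [0,0,0],"claw": 40},{"translation": [0,0,9],"rotation": [0,0,0],"claw": 40},{"translation": [0,0,10.5],"rotation": [0,0,0],"claw": 40},{"translation": [0,0,11.5],"rotation": [0,0,0],"claw": 40},{"translation": [0,0,11.5],"rotation": [0,0,0],"claw": 40}]}}

```text
clock: 11.2
tool_pos: [0.5871, -0.0357, 0.0476]
orientation: [-180.0, 0.0, -87.0]
force: [0.1, 0.3, -3.6]
opening: 0.0557
gripper_force: 30.0
```

Call:
{"fn": "arm_command", "kwargs": {"steps": [{"translation": [0,0,0.5],"rotation": [0,0,0],"claw": 40},{"translation": [0,0,1],"rotation": [0,0,0],"claw": 40},{"translation": [0,0,1],"rotation": [0,0,0],"claw": 40}]}}

```text
clock: 11.5
tool_pos: [0.5873, -0.0357, 0.0475]
orientation: [-180.0, -0.0, -87.0]
force: [-3.7, 0.6, 5.0]
opening: 0.0558
gripper_force: 30.0
```

Call:
{"fn": "arm_command", "kwargs": {"steps": [{"translation": [0,0,0],"rotation": [0,0,0],"claw": 70},{"translation": [0,0,0],"rotation": [0,0,0],"claw": 87},{"translation": [0,0,0],"rotation": [0,0,0],"claw": 87},{"translation": [0,0,0],"rotation": [0,0,0],"claw": 87}]}}

```text
clock: 11.9
tool_pos: [0.5873, -0.0357, 0.0466]
orientation: [-180.0, -0.0, -87.0]
force: [0.1, 0.2, 0.5]
opening: 0.082
gripper_force: 0.0
```

Call:
{"fn": "arm_command", "kwargs": {"steps": [{"translation": [0,0,-15],"rotation": [0,0,0],"claw": 87.5},{"translation": [0,0,-50],"rotation": [0,0,0],"claw": 87.5},{"translation": [0,0,-100],"rotation": [0,0,0],"claw": 87.5},{"translation": [0,0,-120],"rotation": [0,0,0],"claw": 87.5},{"translation": [0,0,-120],"rotation": [0,0,0],"claw": 87.5}]}}

```text
clock: 12.4
tool_pos: [0.5894, -0.0354, 0.1707]
orientation: [-179.6, 0.0, -87.0]
force: [0.6, -0.1, 0.1]
opening: 0.0878
gripper_force: 0.0
```

Call:
{"fn": "arm_command", "kwargs": {"steps": [{"translation": [-45,0,0],"rotation": [0,0,0],"claw": 87.5},{"translation": [-90,0,0],"rotation": [0,0,0],"claw": 87.5},{"translation": [-135,0,0],"rotation": [0,0,0],"claw": 87.5},{"translation": [-180,0,0],"rotation": [0,0,0],"claw": 87.5},{"translation": [-220,0,0],"rotation": [0,0,0],"claw": 87.5}]}}

```text
clock: 12.9
tool_pos: [0.575, 0.1858, 0.1656]
orientation: [179.9, -0.0, -87.0]
force: [1.1, -0.6, -0.9]
opening: 0.0875
gripper_force: 0.0
```

Call:
{"fn": "arm_command", "kwargs": {"steps": [{"translation": [-45,0,0],"rotation": [0,0,0],"claw": 87.5},{"translation": [-90,0,0],"rotation": [0,0,0],"claw": 87.5},{"translation": [-130,0,0],"rotation": [0,0,0],"claw": 87.5},{"translation": [-150,0,0],"rotation": [0,0,0],"claw": 87.5},{"translation": [-150,0,0],"rotation": [0,0,0],"claw": 87.5}]}}

```text
clock: 13.4
tool_pos: [0.5672, 0.3361, 0.165]
orientation: [179.9, -0.1, -86.9]
force: [0.1, -0.5, 0.4]
opening: 0.0876
gripper_force: 0.0
```

Call:
{"fn": "arm_command", "kwargs": {"steps": [{"translation": [0,0,20],"rotation": [0,0,0],"claw": 87.5},{"translation": [0,0,20],"rotation": [0,0,0],"claw": 87.5}]}}

```text
clock: 13.6
tool_pos: [0.5663, 0.3319, 0.1434]
orientation: [179.7, -0.2, -87.1]
force: [0.2, -0.6, -0.8]
opening: 0.0871
gripper_force: 0.0
```

Run:
```python
from m import *;from plan import go
go(566,336.8,4,-87)
c=clouds()
for n in c:
    P=c[n][0];k=np.hypot(P[:,0]-.566,P[:,1]-.337)<.03;Q=P[k]
    H=Q[Q[:,2]>.028]; print(n,'head',rect(H),len(H))
for n in('top','side'):
    p,d,W=snap(n); save(p,n+'2.png'); np.savez('/tmp/%s2'%n,p=p,d=d,W=W)
    P=W.reshape(-1,3)
    for q,(x,y) in dict(wide=(.5875,-.0356),nar=(.5825,.0682)).items():
        k=(np.abs(P[:,0]-x)<.045)&(np.abs(P[:,1]-y)<.03)&(P[:,2]>.03)&(P[:,2]<.08); print(n,q,k.sum(),rect(P[k]) if k.sum()>8 else '', np.percentile(P[k,2],95) if k.any() else '')
```

```text
from [566.3 331.9 143.4 -87.1] shift [-4.900e+00  1.000e-01  1.394e+02] rz -0.01
top head (array([566.8, 336.2]), array([14.6, 12.7]), 24.0) 24
side head (array([567.9, 336.3]), array([13.4, 16.4]), 53.6) 46
top wide 240 (array([585.3, -36.7]), array([56.6, 29.1]), 1.2) 0.07378107709416691
top nar 202 (array([579.2,  66.3]), array([41.7, 30.6]), 2.2) 0.0754127572417047
side wide 434 (array([585.1, -35.6]), array([58.8, 34.1]), 2.3) 0.0724941621863743
side nar 425 (array([581.6,  67.2]), array([46.2, 33.1]), 2.3) 0.07369463725607299
```

Call:
{"fn": "arm_command", "kwargs": {"steps": [{"translation": [-3,0,40],"rotation": [0,0,0],"claw": 87.5},{"translation": [-3,0,80],"rotation": [0,0,0],"claw": 87.5},{"translation": [-3,0,110],"rotation": [0,0,0],"claw": 87.5},{"translation": [-3,0,120],"rotation": [0,0,0],"claw": 87.5},{"translation": [-3,0,120],"rotation": [0,0,0],"claw": 87.5}]}}

```text
clock: 14.2
tool_pos: [0.5677, 0.336, 0.026]
orientation: [179.9, -0.1, -87.0]
force: [0.2, -0.3, 0.8]
opening: 0.0875
gripper_force: 0.0
```

Call:
{"fn": "arm_command", "kwargs": {"steps": [{"translation": [0,0,0],"rotation": [0,0,0],"claw": 87.5},{"translation": [0,0,0],"rotation": [0,0,0],"claw": 87.5}]}}

```text
clock: 14.4
tool_pos: [0.5689, 0.3377, 0.0289]
orientation: [-179.8, 0.1, -87.0]
force: [1.1, 0.4, 1.1]
opening: 0.0873
gripper_force: 0.0
```

Call:
{"fn": "arm_command", "kwargs": {"steps": [{"translation": [0,1,12],"rotation": [0,0,0],"claw": 87.5},{"translation": [0,1,22],"rotation": [0,0,0],"claw": 60},{"translation": [0,1,22],"rotation": [0,0,0],"claw": 20},{"translation": [0,1,22],"rotation": [0,0,0],"claw": 20},{"translation": [0,1,22],"rotation": [0,0,0],"claw": 20}]}}

```text
clock: 14.9
tool_pos: [0.5669, 0.3368, 0.0046]
orientation: [-180.0, -0.0, -87.0]
force: [-0.7, 0.1, -0.1]
opening: 0.0612
gripper_force: 0.0
```

Call:
{"fn": "arm_command", "kwargs": {"steps": [{"translation": [0,0,0],"rotation": [0,0,0],"claw": 20},{"translation": [0,0,0],"rotation": [0,0,0],"claw": 20},{"translation": [0,0,0],"rotation": [0,0,0],"claw": 20},{"translation": [0,0,0],"rotation": [0,0,0],"claw": 20},{"translation": [0,0,0],"rotation": [0,0,0],"claw": 20}]}}

```text
clock: 15.4
tool_pos: [0.567, 0.3369, 0.0048]
orientation: [-180.0, 0.0, -87.0]
force: [0.1, -0.3, 0.8]
opening: 0.0291
gripper_force: 30.0
```

Call:
{"fn": "arm_command", "kwargs": {"steps": [{"translation": [0,0,-10],"rotation": [0,0,0],"claw": 20},{"translation": [0,0,-40],"rotation": [0,0,0],"claw": 20},{"translation": [0,0,-80],"rotation": [0,0,0],"claw": 20},{"translation": [0,0,-120],"rotation": [0,0,0],"claw": 20},{"translation": [0,0,-140],"rotation": [0,0,0],"claw": 20}]}}

```text
clock: 15.9
tool_pos: [0.5679, 0.3376, 0.1494]
orientation: [-179.8, 0.2, -87.0]
force: [0.8, 0.7, -1.3]
opening: 0.0286
gripper_force: 30.0
```

Call:
{"fn": "arm_command", "kwargs": {"steps": [{"translation": [20,0,0],"rotation": [0,0,0],"claw": 20},{"translation": [55,0,0],"rotation": [0,0,0],"claw": 20},{"translation": [95,0,0],"rotation": [0,0,0],"claw": 20},{"translation": [135,0,0],"rotation": [0,0,0],"claw": 20},{"translation": [175,0,0],"rotation": [0,0,0],"claw": 20}]}}

```text
clock: 16.4
tool_pos: [0.5748, 0.1597, 0.1441]
orientation: [179.9, -0.0, -87.0]
force: [0.4, 0.7, -0.6]
opening: 0.0288
gripper_force: 30.0
```

Call:
{"fn": "arm_command", "kwargs": {"steps": [{"translation": [40,0,0],"rotation": [0,0,0],"claw": 20},{"translation": [80,0,0],"rotation": [0,0,0],"claw": 20},{"translation": [120,-1,0],"rotation": [0,0,0],"claw": 20},{"translation": [146,-1,0],"rotation": [0,0,0],"claw": 20},{"translation": [146,-1,0],"rotation": [0,0,0],"claw": 20}]}}

```text
clock: 16.9
tool_pos: [0.5831, 0.0126, 0.144]
orientation: [179.9, -0.0, -87.2]
force: [-0.5, 0.2, -1.9]
opening: 0.0284
gripper_force: 30.0
```

Call:
{"fn": "arm_command", "kwargs": {"steps": [{"translation": [0,0,0],"rotation": [0,0,0],"claw": 20},{"translation": [0,0,0],"rotation": [0,0,0],"claw": 20},{"translation": [0,0,0],"rotation": [0,0,0],"claw": 20}]}}

```text
clock: 17.2
tool_pos: [0.5842, 0.017, 0.1444]
orientation: [180.0, 0.0, -87.0]
force: [1.0, -0.6, -1.7]
opening: 0.0287
gripper_force: 30.0
```

Run:
```python
from plan import *
go(585,16.3,25,-87.1)
```

```text
from [584.2  17.  144.4 -87. ] shift [  0.7  -0.7 119.4] rz 0.03
```

Call:
{"fn": "arm_command", "kwargs": {"steps": [{"translation": [0.5,-0.5,35],"rotation": [0,0,0],"claw": 20},{"translation": [0.5,-0.5,70],"rotation": [0,0,0],"claw": 20},{"translation": [0.5,-0.5,100],"rotation": [0,0,0],"claw": 20},{"translation": [0.5,-0.5,114],"rotation": [0,0,0],"claw": 20},{"translation": [0.5,-0.5,114],"rotation": [0,0,0],"claw": 20}]}}

```text
clock: 17.7
tool_pos: [0.5832, 0.0161, 0.0281]
orientation: [179.7, -0.1, -87.0]
force: [-0.1, -0.1, -0.6]
opening: 0.0286
gripper_force: 30.0
```

Call:
{"fn": "arm_command", "kwargs": {"steps": [{"translation": [0,0,0],"rotation": [0,0,0],"claw": 20},{"translation": [0,0,2],"rotation": [0,0,0],"claw": 20},{"translation": [0,0,4],"rotation": [0,0,0],"claw": 20},{"translation": [0,0,4],"rotation": [0,0,0],"claw": 20},{"translation": [0,0,4],"rotation": [0,0,0],"claw": 20}]}}

```text
clock: 18.2
tool_pos: [0.5852, 0.0158, 0.027]
orientation: [-180.0, 0.0, -87.0]
force: [0.5, 0.3, -1.6]
opening: 0.0285
gripper_force: 30.0
```

Call:
{"fn": "arm_command", "kwargs": {"steps": [{"translation": [0,0,0.5],"rotation": [0,0,0],"claw": 20},{"translation": [0,0,1],"rotation": [0,0,0],"claw": 20},{"translation": [0,0,1],"rotation": [0,0,0],"claw": 20}]}}

```text
clock: 18.5
tool_pos: [0.5849, 0.0157, 0.0255]
orientation: [180.0, 0.0, -87.0]
force: [-0.4, -0.1, -1.2]
opening: 0.0286
gripper_force: 30.0
```

Call:
{"fn": "arm_command", "kwargs": {"steps": [{"translation": [0,0,0.5],"rotation": [0,0,0],"claw": 20},{"translation": [0,0,1],"rotation": [0,0,0],"claw": 20},{"translation": [0,0,1],"rotation": [0,0,0],"claw": 20}]}}

```text
clock: 18.8
tool_pos: [0.585, 0.0158, 0.0247]
orientation: [-180.0, -0.0, -87.0]
force: [-0.6, -0.5, 1.2]
opening: 0.0285
gripper_force: 30.0
```

Call:
{"fn": "arm_command", "kwargs": {"steps": [{"translation": [0,0,0],"rotation": [0,0,0],"claw": 45},{"translation": [0,0,0],"rotation": [0,0,0],"claw": 60},{"translation": [0,0,0],"rotation": [0,0,0],"claw": 60},{"translation": [0,0,0],"rotation": [0,0,0],"claw": 60}]}}

```text
clock: 19.2
tool_pos: [0.585, 0.0158, 0.0245]
orientation: [180.0, -0.0, -87.0]
force: [-0.7, -0.2, -0.1]
opening: 0.0549
gripper_force: 0.0
```

Call:
{"fn": "arm_command", "kwargs": {"steps": [{"translation": [0,0,-15],"rotation": [0,0,0],"claw": 60},{"translation": [0,0,-50],"rotation": [0,0,0],"claw": 70},{"translation": [0,0,-100],"rotation": [0,0,0],"claw": 70},{"translation": [0,0,-140],"rotation": [0,0,0],"claw": 70},{"translation": [0,0,-140],"rotation": [0,0,0],"claw": 70}]}}

```text
clock: 19.7
tool_pos: [0.5885, 0.0164, 0.1712]
orientation: [-179.4, 0.1, -87.0]
force: [-0.1, -0.2, -0.4]
opening: 0.0696
gripper_force: 0.0
```

Call:
{"fn": "arm_command", "kwargs": {"steps": [{"translation": [45,0,0],"rotation": [0,0,0],"claw": 70},{"translation": [90,0,0],"rotation": [0,0,0],"claw": 70},{"translation": [135,0,0],"rotation": [0,0,0],"claw": 70},{"translation": [180,0,0],"rotation": [0,0,0],"claw": 70},{"translation": [220,0,0],"rotation": [0,0,0],"claw": 70}]}}

```text
clock: 20.2
tool_pos: [0.5962, -0.2059, 0.1645]
orientation: [-180.0, -0.0, -87.0]
force: [0.8, 0.7, 0.0]
opening: 0.0701
gripper_force: 0.0
```

Call:
{"fn": "arm_command", "kwargs": {"steps": [{"translation": [0,0,0],"rotation": [0,0,0],"claw": 70},{"translation": [0,0,0],"rotation": [0,0,0],"claw": 70}]}}

```text
clock: 20.4
tool_pos: [0.596, -0.205, 0.164]
orientation: [180.0, 0.0, -87.2]
force: [0.8, -0.0, 0.4]
opening: 0.0699
gripper_force: 0.0
```

Run:
```python
from m import *;from plan import go
go(578.4,-349.9,120,-83)
p,d,W=snap('side'); save(cv2.resize(p[170:270,150:400],(750,300)),'side3.png')
for n in('top','side'):
    p,d,W=snap(n); P=W.reshape(-1,3)
    k=(np.hypot(P[:,0]-.585,P[:,1]-.0163)<.026)&(P[:,2]>.024)&(P[:,2]<.06); print(n,k.sum(),rect(P[k]) if k.sum()>8 else '',np.percentile(P[k,2],95) if k.any() else '')
```

```text
from [ 596.  -205.   164.   -87.2] shift [143.8  24.7  44. ] rz -0.83
top 0  
side 125 (array([580.6,  16.3]), array([22.6, 25.3]), 44.6) 0.05226728037815678
```

View pics/side3.png

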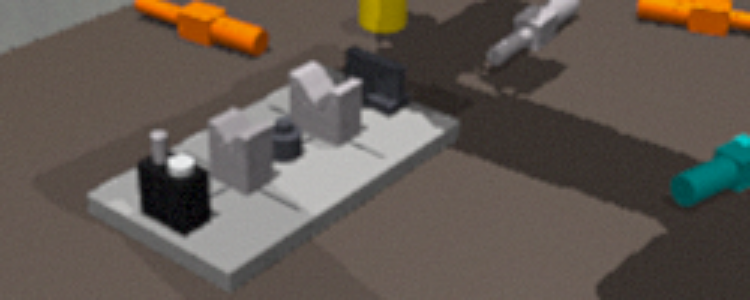

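The crop shows the narrow block (240,150), jack (286,138) and wide block (325,105) all upright on the plate's lines, with the wide one next to the end stop. The spindle is next.

Call:
{"fn": "arm_command", "kwargs": {"steps": [{"translation": [40,7,0],"rotation": [0,0,-0.3],"claw": 70},{"translation": [80,14,0],"rotation": [0,0,-0.6],"claw": 70},{"translation": [120,21,0],"rotation": [0,0,-0.83],"claw": 70},{"translation": [144,25,0],"rotation": [0,0,-0.83],"claw": 70},{"translation": [144,25,40],"rotation": [0,0,-0.83],"claw": 70}]}}

```text
clock: 21.05
tool_pos: [0.5824, -0.3525, 0.1298]
orientation: [-179.5, -0.3, -82.9]
force: [1.4, -0.5, 0.6]
opening: 0.0704
gripper_force: 0.0
```

Call:
{"fn": "arm_command", "kwargs": {"steps": [{"translation": [0,0,30],"rotation": [0,0,0],"claw": 70},{"translation": [0,0,60],"rotation": [0,0,0],"claw": 70},{"translation": [0,0,80],"rotation": [0,0,0],"claw": 70},{"translation": [0,0,80],"rotation": [0,0,0],"claw": 70},{"translation": [0,0,80],"rotation": [0,0,0],"claw": 70}]}}

```text
clock: 21.55
tool_pos: [0.5796, -0.3483, 0.0451]
orientation: [180.0, -0.0, -82.8]
force: [0.6, -0.2, 1.1]
opening: 0.0703
gripper_force: 0.0
```

Run:
```python
from plan import *
go(578.4,-349.9,5,-83)
```

```text
from [ 579.6 -348.3   45.1  -82.8] shift [ 1.4  1.4 40.1] rz 0.05
```

Call:
{"fn": "arm_command", "kwargs": {"steps": [{"translation": [1,1,20],"rotation": [0,0,0],"claw": 70},{"translation": [1,1,35],"rotation": [0,0,0],"claw": 70},{"translation": [1,1,40],"rotation": [0,0,0],"claw": 70},{"translation": [1,1,40],"rotation": [0,0,0],"claw": 60},{"translation": [1,1,40],"rotation": [0,0,0],"claw": 20}]}}

```text
clock: 22.05
tool_pos: [0.5786, -0.3503, 0.0053]
orientation: [-180.0, -0.0, -82.8]
force: [-0.8, -0.6, 0.1]
opening: 0.0594
gripper_force: 0.0
```

Call:
{"fn": "arm_command", "kwargs": {"steps": [{"translation": [0,0,0],"rotation": [0,0,0],"claw": 20},{"translation": [0,0,0],"rotation": [0,0,0],"claw": 20},{"translation": [0,0,0],"rotation": [0,0,0],"claw": 20},{"translation": [0,0,0],"rotation": [0,0,0],"claw": 20},{"translation": [0,0,0],"rotation": [0,0,0],"claw": 20}]}}

```text
clock: 22.55
tool_pos: [0.579, -0.3503, 0.0051]
orientation: [-179.9, -0.0, -82.9]
force: [2.0, 0.1, 0.4]
opening: 0.03
gripper_force: 30.0
```

Call:
{"fn": "arm_command", "kwargs": {"steps": [{"translation": [0,0,0],"rotation": [0,0,0],"claw": 20},{"translation": [0,0,0],"rotation": [0,0,0],"claw": 20}]}}

```text
clock: 22.75
tool_pos: [0.579, -0.3503, 0.0051]
orientation: [-179.9, -0.0, -82.8]
force: [3.9, 0.0, 2.1]
opening: 0.0298
gripper_force: 30.0
```

Call:
{"fn": "arm_command", "kwargs": {"steps": [{"translation": [0,0,-5],"rotation": [0,0,0],"claw": 20},{"translation": [0,0,-25],"rotation": [0,0,0],"claw": 20},{"translation": [0,0,-60],"rotation": [0,0,0],"claw": 20},{"translation": [0,0,-100],"rotation": [0,0,0],"claw": 20},{"translation": [0,0,-130],"rotation": [0,0,0],"claw": 20}]}}

```text
clock: 23.25
tool_pos: [0.5764, -0.3498, 0.1353]
orientation: [179.8, 0.1, -82.9]
force: [0.8, -0.8, -6.9]
opening: 0.0294
gripper_force: 30.0
```

Call:
{"fn": "arm_command", "kwargs": {"steps": [{"translation": [0,0,0],"rotation": [0,0,0],"claw": 20},{"translation": [0,0,0],"rotation": [0,0,0],"claw": 20}]}}

```text
clock: 23.45
tool_pos: [0.5765, -0.3494, 0.1332]
orientation: [179.9, 0.1, -82.9]
force: [-0.8, 0.2, -8.5]
opening: 0.0298
gripper_force: 30.0
```

Run:
```python
from m import *;from plan import go
go(585.4,8.1,135,-87.1)
p,d,W=snap('side'); P=W.reshape(-1,3)
k=(np.abs(P[:,0]-.579)<.02)&((P[:,1]<-.37)|(P[:,1]>-.32))&(np.abs(P[:,1]+.34)<.1)&(np.abs(P[:,2]-.145)<.03); Q=P[k]
for b in np.arange(-.43,-.24,.015):
    m=np.abs(Q[:,1]-b)<.0075
    if m.sum()>5: print(round(b,3),m.sum(),np.percentile(Q[m,2],[2,98]).round(4))
print(Q[:,1].min(),Q[:,1].max())
save(cv2.resize(p[100:250,220:420],(800,600)),'side4.png')
```

```text
from [ 576.5 -349.4  133.2  -82.9] shift [-353.7  -52.9   -1.8] rz 0.83
-0.415 10 [0.1336 0.1503]
-0.325 7 [0.1476 0.1575]
-0.31 20 [0.1372 0.1529]
-0.295 16 [0.1418 0.1543]
-0.28 17 [0.1373 0.1525]
-0.265 22 [0.1375 0.1524]
-0.25 9 [0.1377 0.1522]
-0.41734198950715456 -0.2541880962661426
```

View pics/side4.png

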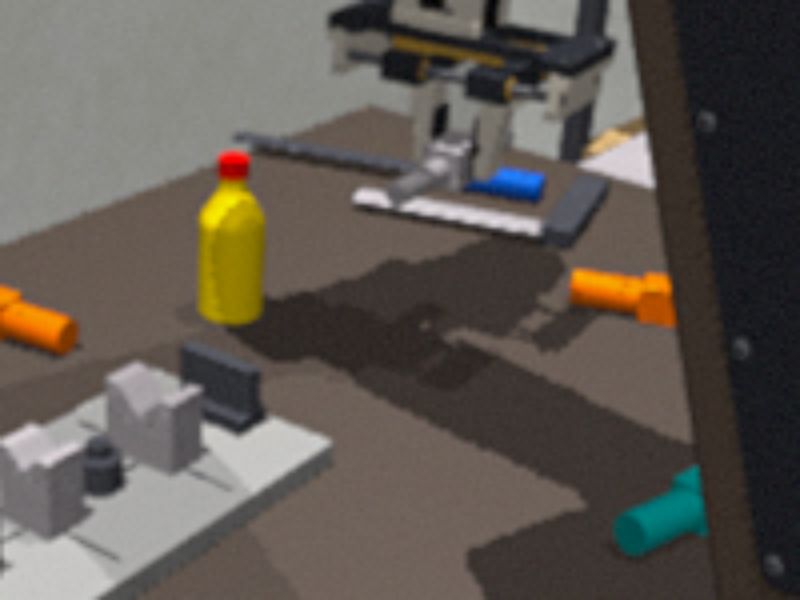

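Call:
{"fn": "arm_command", "kwargs": {"steps": [{"translation": [-15,-2,0],"rotation": [0,0,0],"claw": 20},{"translation": [-45,-7,0],"rotation": [0,0,0],"claw": 20},{"translation": [-80,-12,0],"rotation": [0,0,0],"claw": 20},{"translation": [-115,-17,0],"rotation": [0,0,0],"claw": 20},{"translation": [-150,-22.5,0],"rotation": [0,0,0],"claw": 20}]}}

```text
clock: 24.0
tool_pos: [0.5798, -0.1966, 0.132]
orientation: [179.7, 0.1, -82.9]
force: [1.4, 0.4, -6.5]
opening: 0.0297
gripper_force: 30.0
```

Call:
{"fn": "arm_command", "kwargs": {"steps": [{"translation": [-35,-5,0],"rotation": [0,0,0],"claw": 20},{"translation": [-70,-10,0],"rotation": [0,0,0],"claw": 20},{"translation": [-105,-16,0],"rotation": [0,0,0],"claw": 20},{"translation": [-140,-21,0],"rotation": [0,0,0],"claw": 20},{"translation": [-170,-25.5,0],"rotation": [0,0,0],"claw": 20}]}}

```text
clock: 24.5
tool_pos: [0.584, -0.0248, 0.1324]
orientation: [179.8, 0.0, -82.9]
force: [0.3, -0.8, -6.2]
opening: 0.0295
gripper_force: 30.0
```

Call:
{"fn": "arm_command", "kwargs": {"steps": [{"translation": [-20,-3,0],"rotation": [0,0,0.4],"claw": 20},{"translation": [-34,-5,0],"rotation": [0,0,0.83],"claw": 20},{"translation": [-34,-5,0],"rotation": [0,0,0.83],"claw": 20},{"translation": [-34,-5,0],"rotation": [0,0,0.83],"claw": 20},{"translation": [-34,-5,0],"rotation": [0,0,0.83],"claw": 20}]}}

```text
clock: 25.0
tool_pos: [0.5858, 0.0072, 0.1335]
orientation: [179.9, -0.0, -87.0]
force: [0.1, 0.0, -6.8]
opening: 0.0295
gripper_force: 30.0
```

Run:
```python
from plan import *
go(585.0,8,64,-87.1)
```

```text
from [585.8   7.2 133.5 -87. ] shift [-0.9  0.8 69.5] rz 0.02
```

Call:
{"fn": "arm_command", "kwargs": {"steps": [{"translation": [-1,1,20],"rotation": [0,0,0],"claw": 20},{"translation": [-1,1,40],"rotation": [0,0,0],"claw": 20},{"translation": [-1,1,55],"rotation": [0,0,0],"claw": 20},{"translation": [-1,1,62],"rotation": [0,0,0],"claw": 20},{"translation": [-1,1,62],"rotation": [0,0,0],"claw": 20}]}}

```text
clock: 25.5
tool_pos: [0.5848, 0.0078, 0.0714]
orientation: [179.9, -0.0, -87.1]
force: [-0.4, -0.3, -7.1]
opening: 0.0298
gripper_force: 30.0
```

Call:
{"fn": "arm_command", "kwargs": {"steps": [{"translation": [0,0,0],"rotation": [0,0,0],"claw": 20},{"translation": [0,0,1],"rotation": [0,0,0],"claw": 20},{"translation": [0,0,2],"rotation": [0,0,0],"claw": 20},{"translation": [0,0,2],"rotation": [0,0,0],"claw": 20},{"translation": [0,0,2],"rotation": [0,0,0],"claw": 20}]}}

```text
clock: 26.0
tool_pos: [0.5857, 0.0087, 0.0708]
orientation: [-180.0, 0.0, -87.0]
force: [0.2, 0.2, -6.4]
opening: 0.0299
gripper_force: 30.0
```

Call:
{"fn": "arm_command", "kwargs": {"steps": [{"translation": [0,1,1.5],"rotation": [0,0,0],"claw": 20},{"translation": [0,1,3],"rotation": [0,0,0],"claw": 20},{"translation": [0,1,4],"rotation": [0,0,0],"claw": 20},{"translation": [0,1,4],"rotation": [0,0,0],"claw": 20}]}}

```text
clock: 26.4
tool_pos: [0.5845, 0.0085, 0.0663]
orientation: [180.0, -0.0, -87.0]
force: [-1.0, 0.7, -6.6]
opening: 0.0297
gripper_force: 30.0
```

Call:
{"fn": "arm_command", "kwargs": {"steps": [{"translation": [0,0,0.5],"rotation": [0,0,0],"claw": 20},{"translation": [0,0,1],"rotation": [0,0,0],"claw": 20},{"translation": [0,0,1],"rotation": [0,0,0],"claw": 20}]}}

```text
clock: 26.7
tool_pos: [0.5846, 0.0086, 0.0655]
orientation: [180.0, -0.0, -87.0]
force: [-0.2, -0.1, -5.9]
opening: 0.0297
gripper_force: 30.0
```

Call:
{"fn": "arm_command", "kwargs": {"steps": [{"translation": [0,0,0.5],"rotation": [0,0,0],"claw": 20},{"translation": [0,0,1],"rotation": [0,0,0],"claw": 20},{"translation": [0,0,1],"rotation": [0,0,0],"claw": 20}]}}

```text
clock: 27.0
tool_pos: [0.5846, 0.0086, 0.0645]
orientation: [180.0, -0.0, -87.0]
force: [-0.3, 0.5, -6.9]
opening: 0.0298
gripper_force: 30.0
```

Call:
{"fn": "arm_command", "kwargs": {"steps": [{"translation": [0,0,0.3],"rotation": [0,0,0],"claw": 20},{"translation": [0,0,0.5],"rotation": [0,0,0],"claw": 20},{"translation": [0,0,0.5],"rotation": [0,0,0],"claw": 20}]}}

```text
clock: 27.3
tool_pos: [0.5848, 0.0086, 0.0641]
orientation: [-180.0, 0.0, -87.0]
force: [0.4, -0.2, -7.1]
opening: 0.0297
gripper_force: 30.0
```

Call:
{"fn": "arm_command", "kwargs": {"steps": [{"translation": [0,0,0.3],"rotation": [0,0,0],"claw": 20},{"translation": [0,0,0.6],"rotation": [0,0,0],"claw": 20},{"translation": [0,0,0.6],"rotation": [0,0,0],"claw": 20}]}}

```text
clock: 27.6
tool_pos: [0.585, 0.0086, 0.0639]
orientation: [-180.0, 0.0, -87.0]
force: [0.8, -0.2, -2.2]
opening: 0.0295
gripper_force: 30.0
```

Call:
{"fn": "arm_command", "kwargs": {"steps": [{"translation": [0,0,0.3],"rotation": [0,0,0],"claw": 20},{"translation": [0,0,0.6],"rotation": [0,0,0],"claw": 20},{"translation": [0,0,0.6],"rotation": [0,0,0],"claw": 20}]}}

```text
clock: 27.9
tool_pos: [0.5851, 0.0087, 0.0637]
orientation: [-179.9, 0.0, -87.0]
force: [-2.4, 0.4, 5.3]
opening: 0.0301
gripper_force: 30.0
```

Call:
{"fn": "arm_command", "kwargs": {"steps": [{"translation": [0,0,0],"rotation": [0,0,0],"claw": 40},{"translation": [0,0,0],"rotation": [0,0,0],"claw": 60},{"translation": [0,0,0],"rotation": [0,0,0],"claw": 60},{"translation": [0,0,0],"rotation": [0,0,0],"claw": 60},{"translation": [0,0,0],"rotation": [0,0,0],"claw": 60}]}}

```text
clock: 28.4
tool_pos: [0.5847, 0.0086, 0.0628]
orientation: [180.0, -0.0, -87.0]
force: [0.4, 0.1, 0.0]
opening: 0.0586
gripper_force: 0.0
```

Call:
{"fn": "arm_command", "kwargs": {"steps": [{"translation": [0,0,-10],"rotation": [0,0,0],"claw": 60},{"translation": [0,0,-40],"rotation": [0,0,0],"claw": 60},{"translation": [0,0,-80],"rotation": [0,0,0],"claw": 60},{"translation": [0,0,-120],"rotation": [0,0,0],"claw": 60},{"translation": [0,0,-150],"rotation": [0,0,0],"claw": 60}]}}

```text
clock: 28.9
tool_pos: [0.5852, 0.0085, 0.2166]
orientation: [-179.8, 0.0, -87.0]
force: [0.8, 0.2, -0.8]
opening: 0.0596
gripper_force: 0.0
```

Call:
{"fn": "arm_command", "kwargs": {"steps": [{"translation": [-45,0,0],"rotation": [0,0,0],"claw": 60},{"translation": [-90,0,0],"rotation": [0,0,0],"claw": 60},{"translation": [-135,0,0],"rotation": [0,0,0],"claw": 60},{"translation": [-180,0,0],"rotation": [0,0,0],"claw": 60},{"translation": [-220,0,0],"rotation": [0,0,0],"claw": 60}]}}

```text
clock: 29.4
tool_pos: [0.5729, 0.2303, 0.2139]
orientation: [-179.9, 0.0, -87.0]
force: [1.3, -0.0, 0.4]
opening: 0.0603
gripper_force: 0.0
```

Call:
{"fn": "arm_command", "kwargs": {"steps": [{"translation": [-30,0,0],"rotation": [0,0,0],"claw": 60},{"translation": [-60,0,0],"rotation": [0,0,0],"claw": 60},{"translation": [-80,0,0],"rotation": [0,0,0],"claw": 60},{"translation": [-80,0,0],"rotation": [0,0,0],"claw": 60},{"translation": [-80,0,0],"rotation": [0,0,0],"claw": 60}]}}

```text
clock: 29.9
tool_pos: [0.5689, 0.3081, 0.213]
orientation: [180.0, -0.0, -87.0]
force: [0.1, -1.0, -0.7]
opening: 0.06
gripper_force: 0.0
```

Run:
```python
from m import *
th=np.radians(2.9); M=np.array([[np.cos(th),-np.sin(th)],[np.sin(th),np.cos(th)]])
ims=[]
for n in('top','side'):
    p,d,W=snap(n); ims.append(p)
    P=W.reshape(-1,3); X=np.c_[(P[:,:2]-[.585,.0163])@M,P[:,2]-.02]
    k=(np.abs(X[:,0])<.017)&(np.abs(X[:,1])<.1)&(X[:,2]>.048)&(X[:,2]<.08); Q=X[k]
    for b in np.arange(-.09,.095,.01):
        m=(np.abs(Q[:,1]-b)<.005)
        if m.sum()>4: print(n,'y %.3f ztop %.4f x %.4f %.4f'%(b,np.percentile(Q[m,2],92),Q[m,0].min(),Q[m,0].max()))
    print('ends',Q[:,1].min(),Q[:,1].max())
save(np.hstack([cv2.resize(ims[0][140:260,150:400],(400,192)),cv2.resize(ims[1][170:270,150:360],(400,192))]),'fin.png')
```

```text
top y -0.070 ztop 0.0690 x -0.0156 0.0162
top y -0.060 ztop 0.0684 x -0.0158 0.0165
top y -0.050 ztop 0.0699 x -0.0166 0.0156
top y -0.040 ztop 0.0675 x -0.0162 0.0168
top y -0.030 ztop 0.0694 x -0.0160 0.0097
top y -0.020 ztop 0.0705 x -0.0167 0.0113
top y -0.010 ztop 0.0712 x -0.0170 0.0118
top y -0.000 ztop 0.0714 x -0.0169 0.0125
top y 0.010 ztop 0.0716 x -0.0170 0.0122
top y 0.020 ztop 0.0713 x -0.0167 0.0137
top y 0.030 ztop 0.0645 x -0.0106 0.0037
top y 0.040 ztop 0.0633 x -0.0154 0.0169
top y 0.050 ztop 0.0641 x -0.0147 0.0145
top y 0.060 ztop 0.0636 x -0.0152 0.0168
top y 0.070 ztop 0.0646 x -0.0136 0.0150
top y 0.080 ztop 0.0643 x -0.0116 0.0061
ends -0.07369312765277698 0.08438152735471618
side y -0.070 ztop 0.0675 x -0.0154 0.0041
side y -0.060 ztop 0.0677 x -0.0162 0.0052
side y -0.050 ztop 0.0684 x -0.0162 0.0046
side y -0.040 ztop 0.0677 x -0.0150 0.0056
side y -0.030 ztop 0.0683 x -0.0162 0.0038
side y -0.020 ztop 0.0693 x -0.0164 0.0122
side y -0.010 ztop 0.0697 x -0.0169 0.0146
side y -0.000 ztop 0.0699 x -0.0167 0.0124
side y 0.010 ztop 0.0699 x -0.0168 0.0115
side y 0.020 ztop 0.0693 x -0.0167 0.0134
side y 0.030 ztop 0.0627 x -0.0105 0.0048
side y 0.040 ztop 0.0628 x -0.0150 0.0161
side y 0.050 ztop 0.0627 x -0.0159 0.0168
side y 0.060 ztop 0.0626 x -0.0159 0.0168
side y 0.070 ztop 0.0625 x -0.0130 0.0152
side y 0.080 ztop 0.0629 x -0.0107 0.0091
side y 0.090 ztop 0.0613 x -0.0105 0.0068
ends -0.07484018851387655 0.08781667945347542
```

View pics/fin.png

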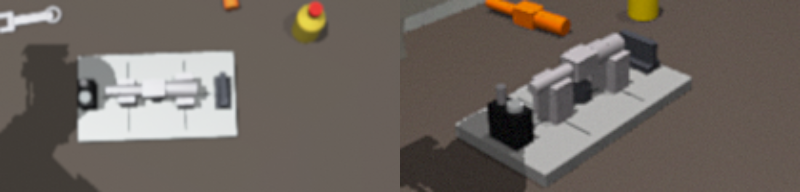

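The picture shows the spindle lying level in both grooves. Its thick end points to the stop (right, about (200,88) in the top view), and its square body is above the jack at (153,88). The measured heights are 68, 69 and 63 mm for the thick journal, square body and thin journal, as expected, so I'm handing in.

```bash
python3 -c "
from plant import ctrl
print(ctrl.close_job())"
```

```text
the job is handed in; nothing more can be done
None
```

The job is handed in, but no verdict came back: both V-blocks and the jack stand at their marks within about 4 mm by camera, and the spindle lies level in both grooves with its thick end to the stop, all released after about 30 s on the robot's clock.

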